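# Put away the wear-test coupons

## Robot

A 6-joint arm with a two-finger parallel gripper is mounted at the origin on the work surface. World frame = base frame: x ahead of the robot, y to its left, z up, the work surface at z = 0. Lengths are in m, angles in rad, forces in N, time in s.
With the tool pointing down it reaches from about 0.375 to 0.9 m from the base axis. Payload 3.1 kg.
Tool frame: the origin (TCP) lies midway between the tips of the shut fingers; the grasp point (between the pads) lies 19 mm behind it; x points along the fingers, y is the direction in which the jaws open and shut, and the axes are right-handed (so a half turn about x gives the same grasp; the last joint's range is limited). The gripper opens to 87 mm and grips with 3 to 60 N. Pads are 19 mm wide; open, the fingers measure 117 mm over their backs; the gripper's body (75 mm by 190 mm) begins 51 mm behind the grasp point.
Start: joints at [-1.335, 0.527, 1.433, -0, 1.181, -0.178], TCP at [0.252, -0.572, 0.223] pointing down, gripper open.
Joint ranges: [-3.08, 3.08], [-0.75, 2.2], [0.22, 2.44], [-1.43, 4.57], [0, 2.65], [-2.85, 2.85]. Speed limits (rad/s): [2.79, 2.79, 3.14, 3.14, 3.14, 3.14].

## Interface

Orientations are given as a unit quaternion [x, y, z, w].
In Python, from rig import get_obs, imaging, robot gives the robot as it stands.
- The arm moves only by the shell command python3 -m inch 'ROWS' [FORCE]. ROWS is JSON, a list of rows, each a list of 3 entries, a list of its own where there are three numbers: the finger opening in mm, from 0 to 87, then the shift along the tool's x, y, z in mm, then the turn, a rotation vector about the tool's x, y, z in degrees. In form: [[grip, [dx, dy, dz], [wx, wy, wz]], ...]. A call has 1 to 12 rows; each row shifts and turns the pose as measured when the row begins, along the tool's axes as they then stand; what a row does not reach is not made up. A row lasts 1/8 s, in which the tool goes at most 62.5 mm and 10.7 degrees, less where a joint would pass 70% of its speed; a pose out of reach is approached as far as the arm can. A call with a gripper value outside its range is refused whole. The fingers move at their own pace and stop on an object; FORCE is the grip in N (left out, the last holds). Time passes only in rows, so rows that do not move let the fingers close. It gives the time, the measured TCP pose, the force and the opening at its end, in the units of the state.
- get_obs(): the state, without advancing time (a new reading comes with each control period).
- imaging.camera(name): name is "scene" or "top" or "wrist"; returns the picture (384x512x3 uint8, red, green, blue); there is no depth.
- imaging.camera_params(name): a dict with "camera_matrix" (3x3 intrinsics, pixels), "xyz" and "rotation" of the camera in the world. Camera axes: x right, y down, z forward; pixel columns grow to the right and rows downward; lengths in m; the calibration is good to about 2 mm. A picture is of the moment at which its call begins: read the wrist's pose just before it. camera_params takes no time and is no camera call; for the wrist camera it gives the pose at the moment of the call.
- robot.hand_in(): hands the job in, once; it reports no verdict.
Trained networks look in the newest picture that a camera, given by its name, has taken for a name from the list of things; names that differ only in an ending like _2 or _b are one class to them, and where a whole thing is asked for, a point or a joint stands for the part that bears it (a point fixed in the world has none). Each returns a list of dicts, best first, with "confidence" (0 to 1); they miss things now and then, are a little off and sometimes report something else, mostly with a low value. They report only what shows in the picture. A call takes as long as a camera call. They do not tell look-alikes from the thing itself.
- imaging.cut_out(camera, target): "pixels" (384x512 bool, what is visible of it) and "box" ([centre column, centre row, width, height] in pixels, round what is visible of it).
- imaging.tip_of(camera, target): "pixel" ([column, row] in pixels: a listed point, or the origin of a listed thing).
The state is a dict: "time": time; "q": joint angles; "joint_velocities": joint speeds; "joint_torque": joint torques, N m; "position": TCP position; "tool_rot": TCP orientation; "ft_force": force on the tool from outside, world axes, zero at the start; "moment": the same for the moment, N m; "grip_width": finger opening in m.
Only numpy, scipy, OpenCV 4.12 (cv2) and the standard library are available. Lean on these libraries where they do the work, as an engineer would, in place of code of your own. Each camera call takes 0.05 s, during which the arm holds its last target. There are 200 camera calls.

## Task

Sort the wear-test pieces: the two coupons without a dark wear track go into the blue tray, the two with a dark wear track into the red tray, one coupon lying flat in each bay, and the steel pin holder goes upright into the yellow cup. Put both unworn coupons away before you pick up either worn one, so that no debris gets onto them. Set things down rather than dropping them, and leave the brass weight standing where it is.

Things in the scene. Friction and masses are not known exactly. Their poses are not given: they have to be found in the camera images.
- fresh_white: unworn coupon: plain white plastic, no mark; 56 x 32 x 24 mm block, about 55 g, long side along its own x, origin at the centre of its underside; starts lying flat, any yaw, on the bench
- fresh_tan: unworn coupon: plain tan (light brown) plastic, no mark; 56 x 32 x 24 mm block, about 55 g, long side along its own x, origin at the centre of its underside; starts lying flat, any yaw, on the bench
- worn_white: worn coupon: white plastic with a dark wear track (42 x 12 mm) along the middle of its top; 56 x 32 x 24 mm block, about 55 g, long side along its own x, origin at the centre of its underside; starts lying flat, any yaw, on the bench
- worn_tan: worn coupon: tan plastic with a dark wear track (42 x 12 mm) along the middle of its top; 56 x 32 x 24 mm block, about 55 g, long side along its own x, origin at the centre of its underside; starts lying flat, roughly in line with the stage, on top of the stage, underside at height 18 mm
- pin_holder: steel pin holder, about 170 g, standing upright on the bench, 60 mm tall: round foot 32 mm in diameter and 14 mm high, above it a 22 mm diameter shank to the top; origin at the centre of its underside
- blue_tray: blue plastic tray, fixed to the bench, 92 mm (own x) x 128 mm (own y), origin at the centre of its underside; floor 4 mm thick, walls and middle divider 4 mm thick and 14 mm high overall; two bays, each 84 (x) x 58 (y) mm inside, centred at y = +31 and -31 mm of the tray's frame
- red_tray: red plastic tray, fixed to the bench, 92 mm (own x) x 128 mm (own y), origin at the centre of its underside; floor 4 mm thick, walls and middle divider 4 mm thick and 14 mm high overall; two bays, each 84 (x) x 58 (y) mm inside, centred at y = +31 and -31 mm of the tray's frame
- yellow_cup: round yellow plastic cup, fixed to the bench: outer diameter 72 mm, inner diameter 64 mm, 24 mm high, floor 6 mm thick; origin at the centre of its underside
- stage: specimen stage of the test machine, fixed to the bench: aluminium slab on a black base, 100 (own x) x 80 (own y) x 18 mm high, with a black stop 6 mm thick, 30 mm wide and 5 mm above the slab at each x end (centred 40 mm from the middle); one worn coupon lies between the stops, long side along x; origin at the centre of its underside
- weight: brass calibration weight, 300 g, standing loose on the bench: 36 mm diameter, 55 mm tall with a small knob on top; to be left alone; origin at the centre of its underside
There are look-alikes about, which are no part of the job. Of the things shaped like the blue_tray, the blue one is meant.

How it is judged:
By the outcome, as a careful person would: the job done as asked, in the order asked, and still so for the second after the job is handed in, with the robot touching nothing.
It also fails if it takes over 136 s, if anything falls off the work surface, if the arm or the gripper's body presses on something with over 40 N, if the wrist force passes 120 N, or if a joint passes its speed limit or range.

## Working session

There is one attempt and no reset: what is moved stays moved. The work goes in short steps, Python scripts to look and compute and a shell command to move; the robot and the scene stay as the last step left them, time stands still between calls to the robot, and variables do not carry over. Pictures are saved under pics/ and viewed, about 12 in all and at most 16, crops included, and the job is handed in when it is done.

```bash
ls; mkdir -p pics
python3 - <<'E'
from rig import get_obs, imaging, robot
import cv2, numpy as np
for n in ("scene","top"):
    im=imaging.camera(n); cv2.imwrite(f"pics/{n}0.png",im[:,:,::-1])
    p=imaging.camera_params(n); print(n,p)
o=get_obs(); print(o)
E
```

```text
pics
scene {'camera_matrix': array([[464.33268793,   0.        , 251.80606799],
       [  0.        , 464.33268793, 192.67647792],
       [  0.        ,   0.        ,   1.        ]]), 'xyz': array([1.32146683, 0.83050994, 0.84688298]), 'rotation': array([ 0.31458137,  0.81932052, -0.44292012, -0.18323268])}
top {'camera_matrix': array([[381.85183315,   0.        , 247.37110188],
       [  0.        , 381.85183315, 193.19087391],
       [  0.        ,   0.        ,   1.        ]]), 'xyz': array([ 0.39251887, -0.06381251,  1.22279526]), 'rotation': array([-0.70057712,  0.712373  , -0.03118609,  0.02727334])}
{'time': 0.1, 'q': array([-1.33450513e+00,  5.28364919e-01,  1.43378741e+00, -3.92401944e-05,
        1.18136364e+00, -1.78492305e-01]), 'joint_velocities': array([-0.00109577, -0.00256723, -0.0042325 , -0.00017717, -0.00196188,
       -0.00023083]), 'joint_torque': array([ 6.38766505e-05, -4.40985382e+01, -1.77150679e+01,  6.34062756e-02,
        5.34140377e-02, -5.24485245e-05]), 'position': array([ 0.25173455, -0.57134354,  0.22167035]), 'tool_rot': array([-0.69192052, -0.14628356,  0.69198547, -0.14492487]), 'ft_force': array([ 0.24942184,  0.50973003, -0.06049194]), 'moment': array([-0.03357127, -0.03733101,  0.02154614]), 'grip_width': 0.08710314807942537}
```

View pics/top0.png

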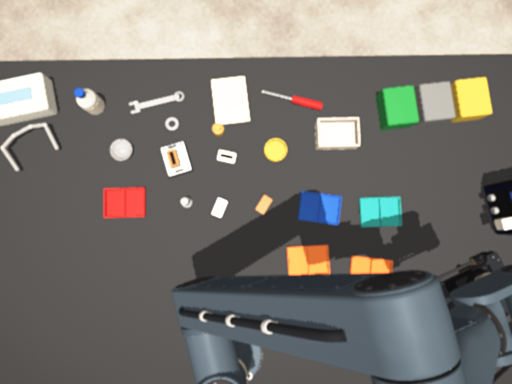

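View pics/scene0.png

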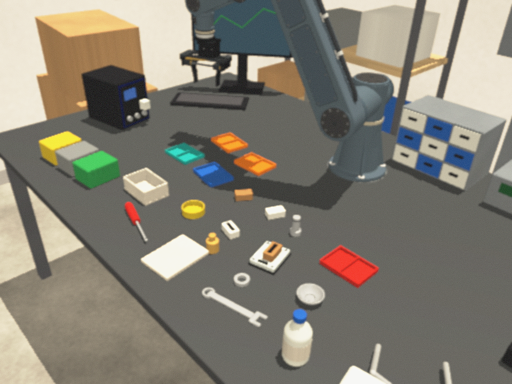

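Top view, with pixel positions:
- **Coupons:** fresh white (220,207), fresh tan (264,204), worn white (227,157), worn tan on the stage (176,158).
- **Pin holder and weight:** holder (187,202), brass weight (217,129).
- **Cup:** yellow (275,150). The grey dish (121,150) is a look-alike.
- **Blue tray:** candidates are blue (320,208), teal (381,211) and two orange (308,260), (371,265). Only (320,208) is blue.
- **Red tray:** (124,202) is the red one; the other two are orange.

```bash
cat > h.py <<'E'
import numpy as np, cv2
from scipy.spatial.transform import Rotation as R
from rig import get_obs, imaging, robot
def ray(p,px,z):
    K=p["camera_matrix"]; px=np.atleast_2d(px).astype(float)
    d=np.c_[(px-K[:2,2])/[K[0,0],K[1,1]],np.ones(len(px))]@R.from_quat(p["rotation"]).as_matrix().T
    return p["xyz"]+d*((z-p["xyz"][2])/d[:,2])[:,None]
def proj(p,X):
    c=(np.atleast_2d(X)-p["xyz"])@R.from_quat(p["rotation"]).as_matrix(); c=c@p["camera_matrix"].T
    return c[:,:2]/c[:,2:]
def rect(p,mask,z):
    """min-area rectangle of mask projected on plane z: centre, (long,short) mm, yaw of long side deg"""
    c=max(cv2.findContours(mask.astype(np.uint8),0,cv2.CHAIN_APPROX_NONE)[0],key=cv2.contourArea)[:,0]
    w=ray(p,c,z)[:,:2].astype(np.float32)
    (cx,cy),(a,b),t=cv2.minAreaRect(w*1000)
    if b>a: a,b,t=b,a,t+90
    return round(cx),round(cy),round(a),round(b),round((t+90)%180-90)
def jaw():
    y=R.from_quat(get_obs()["tool_rot"]).as_matrix()[:,1]; return np.degrees(np.arctan2(y[1],y[0]))
def plan(x,y,z,a=None,half=True):
    """x,y,z mm TCP target; a: jaw direction deg. turn first, then shift (tool axes after the turn)"""
    o=get_obs(); T=R.from_quat(o["tool_rot"]); 
    if a is None: a=jaw()
    if half: a=jaw()+(a-jaw()+90)%180-90
    ar=np.radians(a); X=np.array([0,0,-1.]);Y=np.array([np.cos(ar),np.sin(ar),0])
    G=R.from_matrix(np.c_[X,Y,np.cross(X,Y)])
    print("pos",(o["position"]*1000).round(1),"jaw %.1f"%jaw(),"q",o["q"].round(2),"t",o["time"],"w %.1f"%(o["grip_width"]*1e3),"F",o["ft_force"].round(1))
    print("  turn",np.degrees((T.inv()*G).as_rotvec()).round(1),"then shift",G.inv().apply(np.array([x,y,z])-o["position"]*1000).round(1))
E
python3 - <<'E'
from h import *
p=imaging.camera_params("top"); imaging.camera("top")
print("base px",proj(p,[0,0,0]))
for n,z in dict(fresh_white=.024,fresh_tan=.024,worn_white=.024,worn_tan=.042,pin_holder=.03,blue_tray=.014,red_tray=.014,yellow_cup=.024,stage=.018,weight=.03).items():
    for d in imaging.cut_out("top",n):
        print(n,"%.2f"%d["confidence"],np.round(d["box"]),rect(p,d["pixels"],z))
w=imaging.camera_params("wrist"); o=get_obs(); T=R.from_quat(o["tool_rot"])
print("cam in tool",T.inv().apply(w["xyz"]-o["position"]),(T.inv()*R.from_quat(w["rotation"])).as_matrix().round(2),w["camera_matrix"])
E
```

```text
base px [[227.05548722 352.02190225]]
fresh_white 0.55 [125. 207.  48.  30.] (468, 315, 129, 93, -89)
fresh_white 0.47 [221. 207.  13.  19.] (448, 16, 55, 32, -24)
fresh_tan 0.67 [263. 203.  14.  19.] (457, -121, 57, 35, -35)
worn_white 0.44 [225. 158.  14.  14.] (609, -6, 52, 31, 78)
worn_tan 0.51 [171. 160.  13.  24.] (602, 159, 64, 37, 15)
blue_tray 0.98 [307. 259.  43.  30.] (279, -258, 129, 89, -88)
blue_tray 0.87 [380. 214.  43.  29.] (427, -491, 132, 92, -89)
blue_tray 0.79 [372. 264.  42.  21.] (261, -455, 133, 50, 89)
blue_tray 0.64 [318. 209.  42.  37.] (441, -299, 130, 95, 81)
blue_tray 0.33 [179. 158.  35.  34.] (605, 153, 100, 81, 16)
red_tray 0.94 [126. 205.  44.  28.] (470, 318, 130, 92, -90)
yellow_cup 0.75 [276. 150.  22.  24.] (628, -162, 71, 70, -1)
yellow_cup 0.71 [319. 208.  43.  36.] (443, -297, 128, 94, 81)
yellow_cup 0.28 [177. 158.  35.  34.] (603, 152, 98, 79, 16)
stage 0.69 [179. 160.  35.  37.] (602, 153, 105, 83, 17)
stage 0.40 [215. 130.  10.  11.] (699, 19, 42, 32, -1)
weight 0.39 [318. 208.  40.  35.] (441, -296, 128, 92, 81)
cam in tool [-0.16172123 -0.00017169 -0.06887342] [[-0.   -0.25  0.97]
 [ 1.    0.    0.  ]
 [-0.    0.97  0.25]] [[270.6630622    0.         257.03067018]
 [  0.         270.6630622  190.90270613]
 [  0.           0.           1.        ]]
```

Run:
```python
from h import *
print(jaw()); plan(450,-125,200,55)
p=imaging.camera_params("top"); print(ray(p,[187,202],.03))
```

```text
-66.23304133655675
pos [ 251.9 -572.   222.6] jaw -66.2 q [-1.33  0.53  1.43 -0.    1.18 -0.18] t 0.65 w 87.1 F [ 0.8 -0.3 -0.5]
  turn [58.8  0.  -0. ] then shift [  22.6 -479.8   94.1]
[[0.46681248 0.11791406 0.03      ]]
```

```bash
python3 -m inch '[[87,[0,0,0],[10,0,0]],[87,[0,0,0],[10,0,0]],[87,[0,0,0],[10,0,0]],[87,[0,0,0],[10,0,0]],[87,[0,0,0],[10,0,0]],[87,[0,0,0],[9,0,0]],[87,[4,-60,12],[0,0,0]],[87,[4,-60,12],[0,0,0]],[87,[4,-60,12],[0,0,0]],[87,[4,-60,12],[0,0,0]],[87,[4,-60,12],[0,0,0]],[87,[2,-60,12],[0,0,0]]]' 20; python3 -c "
from h import *
plan(450,-125,200,55)"
```

```text
time: 2.15
position: [0.4166, -0.2412, 0.2]
tool_rot: [0.672, -0.232, -0.666, -0.227]
ft_force: [1.0, -0.7, 0.6]
grip_width: 0.0868
pos [ 416.6 -241.2  200. ] jaw -127.8 q [-0.76  0.37  1.82 -0.    0.95  1.48] t 2.15 w 86.8 F [ 1.  -0.7  0.6]
  turn [-2.8 -0.5 -0.2] then shift [   0.  -114.3   39.3]
```

```bash
python3 -m inch '[[87,[0,0,0],[-3,0,0]],[87,[0,-58,20],[0,0,0]],[87,[0,-58,20],[0,0,0]],[87,[0,0,0],[0,0,0]],[87,[0,0,0],[0,0,0]]]'
cat >> h.py <<'E'
def look(name,targets,show=True):
    p=imaging.camera_params("wrist"); im=imaging.camera("wrist"); 
    if show: cv2.imwrite(f"pics/{name}.png",im[:,:,::-1])
    for n,z in targets.items():
        for d in imaging.cut_out("wrist",n):
            if d["confidence"]>.3: print(n,"%.2f"%d["confidence"],np.round(d["box"]),rect(p,d["pixels"],z))
    return p,im
E
python3 -c "
from h import *
look('w1',dict(fresh_tan=.024,fresh_white=.024,blue_tray=.014,worn_white=.024,pin_holder=.03))
plan(450,-125,200,55)"
```

```text
time: 2.78
position: [0.4521, -0.1192, 0.2004]
tool_rot: [0.68, -0.211, -0.672, -0.206]
ft_force: [-0.8, -0.5, 0.0]
grip_width: 0.0867
fresh_tan 0.96 [255. 172.  27.  48.] (459, -122, 58, 32, -34)
fresh_white 0.78 [170. 218.  33.  14.] (475, 5, 41, 17, 88)
blue_tray 0.80 [407. 200. 109.  69.] (291, -258, 130, 82, -88)
blue_tray 0.80 [505. 181.  11.  58.] (261, -384, 85, 19, -22)
blue_tray 0.76 [488.  41.  48.  82.] (431, -432, 93, 55, -22)
blue_tray 0.70 [380.  99. 124. 119.] (445, -299, 133, 94, 81)
worn_white 0.80 [110. 121.  53.  39.] (610, -11, 65, 35, 77)
pos [ 451.5 -120.2  200.1] jaw -124.4 q [-0.5   0.35  1.85 -0.01  0.93  1.68] t 3.075 w 87.1 F [ 0.6  0.3 -0.5]
  turn [ 0.6 -0.7 -0.2] then shift [ 0.1  4.8 -1.5]
```

View pics/w1.png

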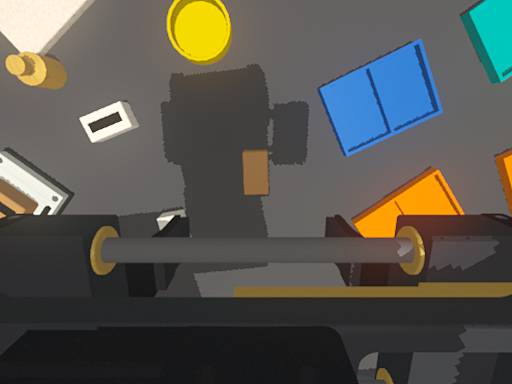

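The wrist view shows the plain tan coupon at (255,172), with no track, so it is fresh_tan. The worn white one, with its dark track, is at (110,121). The blue tray is at (380,99), next to teal and orange look-alikes. The tan fix (459,-122) measures 58x32 mm, which matches its real size.

```bash
python3 -c "
from h import *
plan(459,-122,14,56)"
```

```text
pos [ 451.5 -120.2  200.1] jaw -124.4 q [-0.5   0.35  1.85 -0.01  0.93  1.68] t 3.075 w 87.1 F [ 0.6  0.3 -0.5]
  turn [-0.4 -0.7 -0.2] then shift [186.1  -2.7  -7.2]
```

```bash
python3 -m inch '[[87,[40,-1,-3],[-0.4,-0.7,-0.2]],[87,[45,-1,-4],[0,0,0]],[87,[45,0,0],[0,0,0]],[87,[30,0,0],[0,0,0]],[87,[0,0,0],[0,0,0]]]' 20;  python3 -c "
from h import *
plan(459,-122,14,56)"
```

```text
time: 3.7
position: [0.4624, -0.1295, 0.0372]
tool_rot: [0.678, -0.21, -0.672, -0.209]
ft_force: [-0.3, -1.2, 0.0]
grip_width: 0.0865
pos [ 462.4 -129.5   37.2] jaw -124.5 q [-0.51  0.66  1.94  0.    0.53  1.67] t 3.7 w 86.5 F [-0.3 -1.2  0. ]
  turn [-0.5 -0.5  0. ] then shift [23.2 -4.3  7. ]
```

```bash
python3 -m inch '[[87,[12,-3,5],[-0.5,-0.5,0]],[87,[10,-1,2],[0,0,0]],[87,[0,0,0],[0,0,0]]]' 20;  python3 -c "
from h import *
plan(459,-122,14,56)"
```

```text
time: 4.08
position: [0.4603, -0.1233, 0.0161]
tool_rot: [0.678, -0.207, -0.675, -0.207]
ft_force: [-0.6, 0.0, -0.3]
grip_width: 0.0866
pos [ 460.3 -123.3   16.1] jaw -124.0 q [-0.5   0.71  1.95  0.    0.48  1.67] t 4.075 w 86.6 F [-0.6  0.  -0.3]
  turn [-0.  -0.2  0.1] then shift [ 2.1 -0.4  1.8]
```

```bash
python3 -m inch '[[87,[2,0,2],[0,0,0]],[25,[0,0,0],[0,0,0]],[25,[0,0,0],[0,0,0]],[25,[0,0,0],[0,0,0]],[25,[0,0,0],[0,0,0]],[25,[0,0,0],[0,0,0]],[25,[0,0,0],[0,0,0]],[25,[0,0,0],[0,0,0]]]' 20;  python3 -c "
from h import *
plan(459,-122,14,56)"
```

```text
time: 5.08
position: [0.4597, -0.1225, 0.0156]
tool_rot: [0.679, -0.207, -0.674, -0.207]
ft_force: [-0.9, 0.3, -0.2]
grip_width: 0.0317
pos [ 459.7 -122.5   15.6] jaw -124.0 q [-0.5   0.71  1.96  0.    0.47  1.67] t 5.075 w 31.7 F [-0.9  0.3 -0.2]
  turn [ 0.  -0.4  0.1] then shift [ 1.6 -0.   0.9]
```

```bash
python3 -m inch '[[25,[-40,0,0],[0,0,0]],[25,[-40,0,0],[0,0,0]],[25,[0,0,0],[-8.5,0,0]],[25,[0,0,0],[-8.5,0,0]],[25,[0,0,0],[-8,0,0]],[25,[0,0,0],[0,0,0]]]';  python3 -c "
from h import *
plan(440,-310,110,81)"
```

```text
time: 5.82
position: [0.4585, -0.122, 0.0974]
tool_rot: [0.707, -0.052, -0.703, -0.051]
ft_force: [-0.2, 0.0, -0.3]
grip_width: 0.0318
pos [ 458.5 -122.    97.4] jaw -98.3 q [-0.5   0.54  1.92  0.    0.68  1.22] t 5.825 w 31.8 F [-0.2  0.  -0.3]
  turn [ 0.7 -0.3 -0.1] then shift [-12.6 188.5 -11.2]
```

```bash
python3 -m inch '[[25,[-3,45,-3],[0.7,0,0]],[25,[-3,45,-3],[0,0,0]],[25,[-3,50,-3],[0,0,0]],[25,[-3,48,-2],[0,0,0]],[25,[0,0,0],[0,0,0]],[25,[0,0,0],[0,0,0]]]';  python3 -c "
from h import *
plan(440,-310,110,81)
look('w2',dict(blue_tray=.014,fresh_tan=.09))"
```

```text
time: 6.58
position: [0.4384, -0.3134, 0.1085]
tool_rot: [0.706, -0.06, -0.703, -0.06]
ft_force: [0.6, 0.1, -1.7]
grip_width: 0.0316
pos [ 438.4 -313.4  108.5] jaw -99.7 q [-0.83  0.58  1.75  0.    0.81  0.91] t 6.575 w 31.6 F [ 0.6  0.1 -1.7]
  turn [-0.7 -0.2  0. ] then shift [-1.5 -3.6 -1.1]
blue_tray 0.95 [439. 166. 142. 107.] (430, -490, 133, 93, -89)
blue_tray 0.66 [431. 361.  37.  17.] (205, -477, 39, 29, 80)
blue_tray 0.63 [243. 187. 136.  96.] (446, -301, 128, 92, 81)
fresh_tan 0.89 [255. 233.  50.  92.] (444, -314, 37, 37, -10)
```

View pics/w2.png

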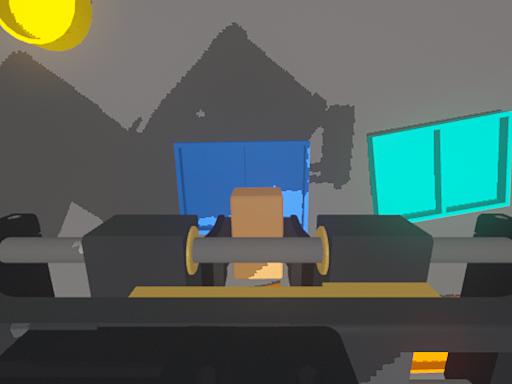

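The held tan coupon is at (256,230), above the blue tray, whose far corners are at (174,143) and (308,141). I'll check the tray frame from those corners.

```bash
python3 -c "
from h import *
p=imaging.camera_params('wrist')
w=ray(p,[[174,143],[309,141],[245,144]],.014)*1000; print(w.round(1)); d=w[0]-w[1]; L=np.hypot(*d[:2]); print(L, np.degrees(np.arctan2(d[1],d[0])))
u=d[:2]/L; n=np.array([-u[1],u[0]]); m=(w[0]+w[1])[:2]/2; c=m+46*n; print(c,n,'B',c-31*u,'A',c+31*u)
plan(*(c-31*u),55,np.degrees(np.arctan2(d[1],d[0])))"
```

```text
[[ 499.8 -243.9   14. ]
 [ 480.6 -368.8   14. ]
 [ 487.9 -309.4   14. ]]
126.37066323741689 81.26136582170729
[ 444.76656509 -299.40246294] [-0.98839167  0.15192732] B [ 440.05681814 -330.04260464] A [ 449.47631204 -268.76232123]
pos [ 439.  -312.8  108.7] jaw -99.6 q [-0.83  0.58  1.75  0.    0.81  0.91] t 6.725 w 31.8 F [-1.4  0.1 -0.4]
  turn [-0.8 -0.2  0. ] then shift [53.7 16.9 -3.7]
```

```bash
python3 -m inch '[[25,[0,17,-4],[-0.8,0,0]],[25,[30,0,0],[0,0,0]],[25,[24,0,0],[0,0,0]],[25,[17,0,0],[0,0,0]],[25,[0,0,0],[0,0,0]]]';  python3 -c "
from h import *
plan(440,-330,20,81.3)"
```

```text
time: 7.35
position: [0.4433, -0.3326, 0.0366]
tool_rot: [0.708, -0.053, -0.703, -0.05]
ft_force: [0.1, -0.5, -0.3]
grip_width: 0.0316
pos [ 443.3 -332.6   36.6] jaw -98.4 q [-0.85  0.71  1.75  0.    0.67  0.87] t 7.35 w 31.6 F [ 0.1 -0.5 -0.3]
  turn [ 0.3 -0.4 -0.2] then shift [16.6 -2.   3.7]
```

```bash
python3 -m inch '[[25,[9,-2,4],[0,-0.4,0]],[25,[4,0,0],[0,0,0]],[25,[3,0,0],[0,0,0]],[25,[0,0,0],[0,0,0]]]';  python3 -c "
from h import *
plan(440,-330,20,81.3)"
```

```text
time: 7.85
position: [0.4405, -0.3309, 0.0212]
tool_rot: [0.706, -0.054, -0.704, -0.049]
ft_force: [0.5, 0.6, 0.2]
grip_width: 0.0317
pos [ 440.5 -330.9   21.2] jaw -98.4 q [-0.85  0.74  1.76 -0.    0.63  0.88] t 7.85 w 31.7 F [0.5 0.6 0.2]
  turn [ 0.3 -0.1 -0.3] then shift [ 1.2 -0.8  0.7]
```

```bash
python3 -m inch '[[25,[1.5,0,0],[0,0,0]],[25,[0,0,0],[0,0,0]]]'; python3 -m inch '[[25,[1,0,0],[0,0,0]],[25,[0,0,0],[0,0,0]]]'
```

```text
time: 8.1
position: [0.4408, -0.3313, 0.0201]
tool_rot: [0.706, -0.054, -0.704, -0.049]
ft_force: [-0.0, 0.4, -0.4]
grip_width: 0.0315
time: 8.35
position: [0.441, -0.3315, 0.0198]
tool_rot: [0.706, -0.054, -0.704, -0.049]
ft_force: [-0.7, 0.3, -0.9]
grip_width: 0.0321
```

```bash
python3 -m inch '[[25,[1.5,0,0],[0,0,0]],[25,[0,0,0],[0,0,0]]]'; python3 -m inch '[[25,[1,0,0],[0,0,0]],[25,[0,0,0],[0,0,0]]]'
```

```text
time: 8.6
position: [0.4411, -0.3319, 0.0197]
tool_rot: [0.707, -0.054, -0.704, -0.049]
ft_force: [0.9, 0.1, 0.1]
grip_width: 0.0321
time: 8.85
position: [0.4412, -0.332, 0.0195]
tool_rot: [0.707, -0.055, -0.704, -0.048]
ft_force: [-0.1, 0.4, -0.4]
grip_width: 0.0318
```

```bash
python3 -m inch '[[25,[3,0,0],[0,0,0]],[25,[0,0,0],[0,0,0]]]'
```

```text
time: 9.1
position: [0.4415, -0.3323, 0.0186]
tool_rot: [0.707, -0.055, -0.703, -0.048]
ft_force: [1.0, 0.6, -0.7]
grip_width: 0.0316
```

```bash
python3 -m inch '[[25,[2.5,0,0],[0,0,0]]]';python3 -c "
from h import *
p,im=look('w3',dict(fresh_tan=.028))
print(get_obs()['ft_force'],get_obs()['position'])"
```

```text
time: 9.22
position: [0.4418, -0.3325, 0.0177]
tool_rot: [0.707, -0.055, -0.703, -0.047]
ft_force: [-2.8, 3.2, 25.3]
grip_width: 0.0317
fresh_tan 0.59 [257. 234.  58.  95.] (457, -335, 32, 31, 81)
[-1.3128923   2.05702221 15.69602865] [ 0.44181048 -0.33247672  0.01772848]
```

View pics/w3.png

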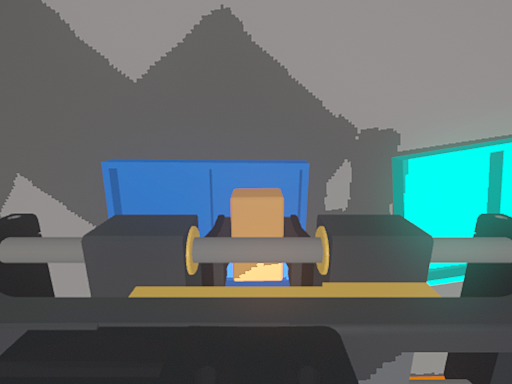

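The view shows the tan coupon in the right bay, between the divider (212) and the right wall (309). The 25 N contact means it is on the floor. Releasing.

```bash
python3 -m inch '[[25,[-0.5,0,0],[0,0,0]],[46,[0,0,0],[0,0,0]],[46,[0,0,0],[0,0,0]],[46,[0,0,0],[0,0,0]],[46,[-10,0,0],[0,0,0]],[46,[-30,0,0],[0,0,0]],[70,[-45,0,0],[0,0,0]],[80,[-45,0,0],[0,0,0]],[80,[0,0,0],[0,0,0]]]'; python3 -c "
from h import *
plan(448,16,150,66)
look('',dict(fresh_tan=.028),False)"
```

```text
time: 10.45
position: [0.4411, -0.3311, 0.1518]
tool_rot: [0.707, -0.054, -0.704, -0.048]
ft_force: [0.2, 0.4, 0.0]
grip_width: 0.0681
pos [ 441.1 -331.1  151.8] jaw -98.3 q [-0.84  0.52  1.69 -0.    0.92  0.87] t 10.45 w 68.1 F [0.2 0.4 0. ]
  turn [15.7 -0.4 -0.5] then shift [   1.8 -319.9  134.9]
fresh_tan 0.67 [257. 187.  28.  52.] (442, -333, 58, 31, -7)
```

```bash
python3 -m inch '[[87,[0,0,0],[8,0,0]],[87,[0,0,0],[8,0,0]],[87,[-4,-53,22],[0,0,0]],[87,[-4,-53,22],[0,0,0]],[87,[-4,-53,22],[0,0,0]],[87,[0,-53,22],[0,0,0]],[87,[0,-53,22],[0,0,0]],[87,[0,-53,22],[0,0,0]],[87,[0,0,0],[0,0,0]],[87,[0,0,0],[0,0,0]]]'; python3 -c "
from h import *
plan(448,16,150,66)
look('w4',dict(fresh_white=.024,worn_white=.024,pin_holder=.03))"
```

```text
time: 11.8
position: [0.445, 0.0277, 0.148]
tool_rot: [-0.68, 0.152, 0.7, 0.154]
ft_force: [-0.1, -0.1, -0.0]
grip_width: 0.0869
pos [445.   27.7 148. ] jaw -115.0 q [-0.19  0.42  1.93  0.01  0.82  1.81] t 11.8 w 86.9 F [-0.1 -0.1 -0. ]
  turn [-1.   1.6 -0.2] then shift [-2.   9.5 -7.5]
fresh_white 0.57 [262. 172.  30.  52.] (452, 18, 57, 31, -24)
worn_white 0.71 [215.  19.  67.  39.] (603, -3, 60, 30, 65)
pin_holder 0.63 [170. 200.  46.  37.] (470, 123, 54, 29, -72)
```

View pics/w4.png

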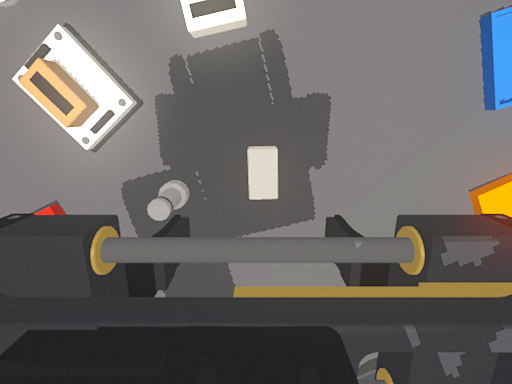

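This shows the plain white coupon with no mark at (262,172), the worn white one at (213,10), the pin holder at (170,200) and the stage with worn tan at (65,90).

```bash
python3 -c "
from h import *
plan(451,18,15,66)"
python3 -m inch '[[87,[40,9,-4],[-1,1.6,0]],[87,[40,0,0],[0,0,0]],[87,[30,0,0],[0,0,0]],[87,[0,0,0],[0,0,0]]]'; python3 -c "
from h import *
plan(451,18,15,66)"
```

```text
pos [445.7  26.4 148.6] jaw -115.2 q [-0.2   0.42  1.93  0.01  0.82  1.81] t 12.0 w 87.1 F [-0.1 -1.7  0.3]
  turn [-1.2  1.5 -0.1] then shift [133.6   5.5  -8.2]
time: 12.5
position: [0.4487, 0.0104, 0.0369]
tool_rot: [0.694, -0.152, -0.687, -0.15]
ft_force: [0.4, -0.1, 0.5]
grip_width: 0.087
pos [448.7  10.4  36.9] jaw -114.7 q [-0.22  0.65  2.02 -0.01  0.46  1.78] t 12.5 w 87.0 F [ 0.4 -0.1  0.5]
  turn [-0.7 -0.6 -0. ] then shift [21.9 -7.8  1. ]
```

```bash
python3 -m inch '[[87,[12,-7,1],[-0.7,-0.6,0]],[87,[10,-1,0],[0,0,0]],[87,[1,0,0],[0,0,0]],[25,[0,0,0],[0,0,0]],[25,[0,0,0],[0,0,0]],[25,[0,0,0],[0,0,0]],[25,[0,0,0],[0,0,0]],[25,[0,0,0],[0,0,0]],[25,[0,0,0],[0,0,0]],[25,[0,0,0],[0,0,0]]]' 20; python3 -c "
from h import *
plan(451,18,100,66)"
```

```text
time: 13.75
position: [0.4544, 0.0172, 0.0159]
tool_rot: [0.694, -0.148, -0.689, -0.147]
ft_force: [-0.5, 0.2, -0.4]
grip_width: 0.0317
pos [454.4  17.2  15.9] jaw -114.1 q [-0.21  0.7   2.01 -0.    0.43  1.78] t 13.75 w 31.7 F [-0.5  0.2 -0.4]
  turn [-0.1 -0.4  0. ] then shift [-84.1   0.7   3.4]
```

Gripped at 31.7 mm. Lifting, and turning to the tray yaw.

```bash
python3 -m inch '[[25,[-40,0,0],[0,0,0]],[25,[-45,0,0],[0,0,0]],[25,[0,0,0],[-8,0,0]],[25,[0,0,0],[-8,0,0]],[25,[0,0,0],[0,0,0]]]'; python3 -c "
from h import *
plan(449.5,-268.8,100,81.3)"
```

```text
time: 14.38
position: [0.4535, 0.0174, 0.1028]
tool_rot: [0.707, -0.048, -0.704, -0.047]
ft_force: [-1.4, 0.3, 0.0]
grip_width: 0.0316
pos [453.5  17.4 102.8] jaw -97.7 q [-0.21  0.51  1.97 -0.    0.66  1.5 ] t 14.375 w 31.6 F [-1.4  0.3  0. ]
  turn [ 1.  -0.2 -0. ] then shift [  2.8 283.5 -39.4]
```

```bash
python3 -m inch '[[25,[0,50,-7],[1,0,0]],[25,[0,50,-7],[0,0,0]],[25,[0,50,-7],[0,0,0]],[25,[0,50,-7],[0,0,0]],[25,[0,50,-7],[0,0,0]],[25,[0,33,-4],[0,0,0]],[25,[0,0,0],[0,0,0]],[25,[0,0,0],[0,0,0]]]'; python3 -c "
from h import *
plan(449.5,-268.8,100,81.3)"
```

```text
time: 15.38
position: [0.4473, -0.2752, 0.1001]
tool_rot: [0.705, -0.059, -0.704, -0.06]
ft_force: [0.5, 0.9, 0.5]
grip_width: 0.0322
pos [ 447.3 -275.2  100.1] jaw -99.7 q [-0.77  0.58  1.79  0.    0.77  0.97] t 15.375 w 32.2 F [0.5 0.9 0.5]
  turn [-1.  -0.   0.1] then shift [ 0.1 -6.7 -1.2]
```

```bash
python3 -m inch '[[25,[15,-6,-1],[-1,0,0]],[25,[25,0,0],[0,0,0]],[25,[22,0,0],[0,0,0]],[25,[0,0,0],[0,0,0]]]'; python3 -c "
from h import *
plan(449.5,-268.8,20,81.3)"
```

```text
time: 15.88
position: [0.4484, -0.2613, 0.0342]
tool_rot: [-0.704, 0.049, 0.707, 0.053]
ft_force: [-0.9, 1.2, -0.8]
grip_width: 0.0316
pos [ 448.4 -261.3   34.2] jaw -98.3 q [-0.74  0.7   1.83  0.    0.62  0.97] t 15.875 w 31.6 F [-0.9  1.2 -0.8]
  turn [0.4 0.3 0.4] then shift [14.2  7.2 -2.2]
```

```bash
python3 -m inch '[[25,[0,6,-2],[0.4,0.3,0.4]],[25,[9,1,0],[0,0,0]],[25,[4,0,0],[0,0,0]]]'; python3 -c "
from h import *
plan(449.5,-268.8,20,81.3)"
```

```text
time: 16.25
position: [0.4504, -0.268, 0.0217]
tool_rot: [0.706, -0.054, -0.704, -0.052]
ft_force: [0.0, -0.1, -0.5]
grip_width: 0.0314
pos [ 450.4 -268.    21.7] jaw -98.6 q [-0.75  0.72  1.83 -0.    0.59  0.97] t 16.25 w 31.4 F [ 0.  -0.1 -0.5]
  turn [ 0.1 -0.1 -0.1] then shift [1.7 0.9 0.8]
```

```bash
python3 -m inch '[[25,[3,0,0],[0,0,0]]]';python3 -m inch '[[25,[2.5,0,0],[0,0,0]]]'
```

```text
time: 16.38
position: [0.4506, -0.2683, 0.0197]
tool_rot: [0.706, -0.054, -0.704, -0.052]
ft_force: [-3.0, 2.5, 24.0]
grip_width: 0.0318
time: 16.5
position: [0.4506, -0.2683, 0.0196]
tool_rot: [0.706, -0.054, -0.704, -0.052]
ft_force: [-4.3, 4.9, 30.6]
grip_width: 0.0315
```

```bash
python3 -m inch '[[25,[1.5,0,0],[0,0,0]]]'
```

```text
time: 16.62
position: [0.4506, -0.2683, 0.0197]
tool_rot: [0.707, -0.054, -0.704, -0.052]
ft_force: [-1.0, 0.8, 5.7]
grip_width: 0.0317
```

```bash
python3 -m inch '[[25,[0,0,0],[0,0,0]],[44,[0,0,0],[0,0,0]],[44,[0,0,0],[0,0,0]],[44,[0,0,0],[0,0,0]],[44,[-10,0,0],[0,0,0]],[44,[-30,0,0],[0,0,0]],[60,[-45,0,0],[0,0,0]],[60,[-35,0,0],[0,0,0]],[87,[0,0,0],[0,0,0]]]'; python3 -c "
from h import *
plan(607,-8,140,-12)
look('w5',dict(fresh_white=.028,fresh_tan=.028))"
```

```text
time: 17.75
position: [0.4503, -0.2684, 0.1447]
tool_rot: [0.707, -0.055, -0.703, -0.052]
ft_force: [-0.2, -0.6, 0.3]
grip_width: 0.0632
pos [ 450.3 -268.4  144.7] jaw -98.6 q [-0.75  0.5   1.77 -0.    0.87  0.97] t 17.75 w 63.2 F [-0.2 -0.6  0.3]
  turn [-86.6  -0.1  -0.4] then shift [   4.7   99.1 -287.3]
fresh_tan 0.80 [316. 188.  31.  55.] (442, -331, 57, 35, -8)
```

View pics/w5.png

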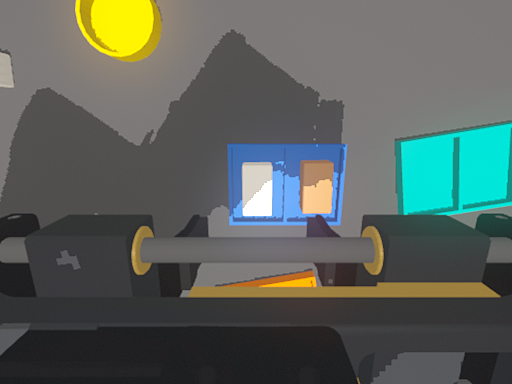

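The blue tray has white at (257,190) and tan at (317,187), each flat in its own bay. Next is worn_white.

```bash
python3 -m inch '[[87,[0,0,0],[-10,0,0]],[87,[0,0,0],[-10,0,0]],[87,[0,0,0],[-10,0,0]],[87,[0,0,0],[-10,0,0]],[87,[0,0,0],[-10,0,0]],[87,[0,0,0],[-10,0,0]],[87,[0,0,0],[-10,0,0]],[87,[0,0,0],[-10,0,0]],[87,[0,15,-48],[-5,0,0]],[87,[0,15,-48],[0,0,0]],[87,[0,15,-48],[0,0,0]]]'; python3 -c "
from h import *
plan(607,-8,140,-14)"
```

```text
time: 19.27
position: [0.5146, -0.129, 0.1235]
tool_rot: [-0.544, -0.463, 0.549, -0.434]
ft_force: [-0.2, -0.0, 0.5]
grip_width: 0.0872
pos [ 514.6 -129.   123.5] jaw -11.3 q [-0.46  0.56  1.73  0.01  0.89 -0.27] t 19.275 w 87.2 F [-0.2 -0.   0.5]
  turn [ 2.7 -1.1  2.1] then shift [ -16.5   60.4 -139.7]
```

```bash
python3 -m inch '[[87,[-9,10,-30],[2.7,-1,2]],[87,[-5,20,-45],[0,0,0]],[87,[-2,20,-40],[0,0,0]],[87,[0,6,-15],[0,0,0]],[87,[0,0,0],[0,0,0]],[87,[0,0,0],[0,0,0]]]'; python3 -c "
from h import *
plan(607,-8,140,-14)
look('w6',dict(worn_white=.024,weight=.03,yellow_cup=.024))"
```

```text
time: 20.02
position: [0.5953, -0.0085, 0.1296]
tool_rot: [-0.552, -0.442, 0.561, -0.43]
ft_force: [-0.6, -0.7, 0.8]
grip_width: 0.0874
pos [595.3  -8.5 129.6] jaw -13.8 q [-0.2   0.61  1.58  0.    0.97  0.04] t 20.025 w 87.4 F [-0.6 -0.7  0.8]
  turn [ 0.2 -0.   1.3] then shift [-10.4  11.3  -3.3]
worn_white 0.59 [274. 182.  28.  54.] (614, -4, 56, 31, 76)
weight 0.95 [359. 138.  48.  40.] (699, 21, 45, 35, -14)
yellow_cup 0.81 [322. 276.  49.  15.] (637, -122, 55, 20, -13)
```

View pics/w6.png

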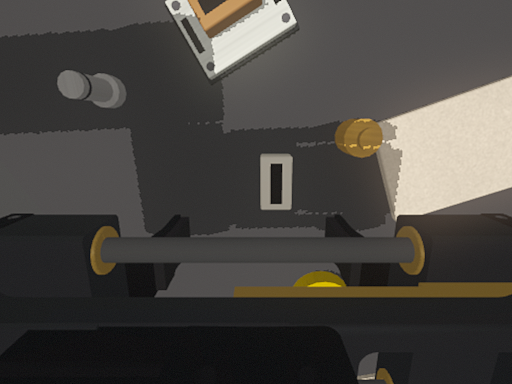

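This shows worn_white with its dark track at (276,182), the weight at (359,138) and the stage at the top. I'll narrow the opening to keep clear of the weight.

```bash
python3 -m inch '[[62,[20,14,-7],[0,0,1.3]],[62,[40,0,0],[0,0,0]],[62,[30,0,0],[0,0,0]],[62,[0,0,0],[0,0,0]]]'; python3 -c "
from h import *
plan(614,-4,15,-14)"
```

```text
time: 20.72
position: [0.6127, -0.009, 0.0405]
tool_rot: [0.56, 0.432, -0.556, 0.437]
ft_force: [1.1, -1.0, 0.7]
grip_width: 0.0633
pos [612.7  -9.   40.5] jaw -14.2 q [-0.2   0.75  1.6   0.    0.78  0.05] t 20.725 w 63.3 F [ 1.1 -1.   0.7]
  turn [-0.2 -0.  -0.5] then shift [25.5  0.1 -5.1]
```

```bash
python3 -m inch '[[62,[14,0,-5],[0,0,-0.5]],[62,[11,0,0],[0,0,0]],[62,[1,0,0],[0,0,0]],[25,[0,0,0],[0,0,0]],[25,[0,0,0],[0,0,0]],[25,[0,0,0],[0,0,0]],[25,[0,0,0],[0,0,0]],[25,[0,0,0],[0,0,0]],[25,[0,0,0],[0,0,0]]]' 20; python3 -c "
from h import *
plan(614,-4,100,-14)"
```

```text
time: 21.85
position: [0.6168, -0.0048, 0.0172]
tool_rot: [0.56, 0.433, -0.556, 0.436]
ft_force: [0.4, -0.4, -0.5]
grip_width: 0.0319
pos [616.8  -4.8  17.2] jaw -14.2 q [-0.19  0.79  1.59  0.    0.75  0.06] t 21.85 w 31.9 F [ 0.4 -0.4 -0.5]
  turn [-0.2 -0.1 -0.3] then shift [-82.8  -2.9  -0.1]
```

```bash
python3 -m inch '[[25,[-45,0,0],[0,0,0]],[25,[-55,0,0],[0,0,0]],[25,[0,0,0],[9.5,0,0]],[25,[0,0,0],[9.5,0,0]],[25,[0,0,0],[9.5,0,0]],[25,[0,0,0],[9.5,0,0]],[25,[0,0,0],[9.5,0,0]],[25,[0,0,0],[9.5,0,0]],[25,[0,0,0],[9.5,0,0]],[25,[0,0,0],[9,0,0]],[25,[0,0,0],[0,0,0]]]'; python3 -c "
from h import *
plan(469,330,120,-90)"
```

```text
time: 23.22
position: [0.6147, -0.0046, 0.1193]
tool_rot: [0.708, -0.013, -0.706, -0.013]
ft_force: [0.1, 0.1, -0.5]
grip_width: 0.0316
pos [614.7  -4.6 119.3] jaw -92.1 q [-0.19  0.64  1.55  0.    0.95  1.42] t 23.225 w 31.6 F [ 0.1  0.1 -0.5]
  turn [-2.1 -0.2  0. ] then shift [  -0.7 -334.6  145.7]
```

```bash
python3 -m inch '[[25,[0,-52,21],[-2,0,0]],[25,[0,-50,21],[0,0,0]],[25,[0,-50,21],[0,0,0]],[25,[0,-50,21],[0,0,0]],[25,[0,-50,21],[0,0,0]],[25,[0,-50,21],[0,0,0]],[25,[0,-33,18],[0,0,0]],[25,[0,0,0],[0,0,0]],[25,[0,0,0],[0,0,0]]]'; python3 -c "
from h import *
plan(469,330,120,-90)
look('w7',dict(red_tray=.014,worn_white=.12))"
```

```text
time: 24.35
position: [0.4697, 0.3388, 0.1184]
tool_rot: [0.71, 0.007, -0.704, 0.008]
ft_force: [-0.5, -0.4, -0.8]
grip_width: 0.0313
pos [469.7 338.8 118.4] jaw -88.8 q [ 0.43  0.6   1.65 -0.01  0.88  1.99] t 24.35 w 31.3 F [-0.5 -0.4 -0.8]
  turn [ 1.2 -0.5 -0. ] then shift [-1.6  8.8  0.7]
worn_white 0.86 [259. 232.  50.  92.] (483, 339, 33, 32, 1)
```

View pics/w7.png

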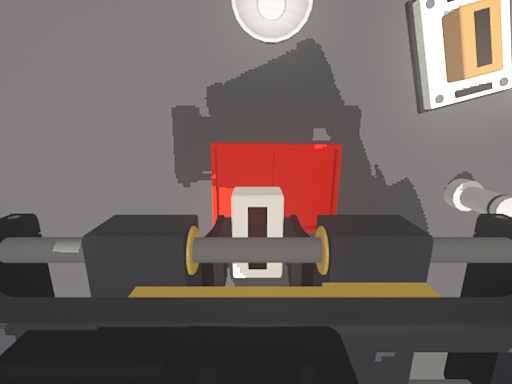

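The held worn white coupon is at (258,232), above the red tray, whose far corners are at (211,144) and (341,146).

```bash
python3 -c "
from h import *
p=imaging.camera_params('wrist')
w=ray(p,[[211,144],[341,146]],.014)*1000; print(w.round(1)); d=w[0]-w[1]; L=np.hypot(*d[:2]); a=np.degrees(np.arctan2(d[1],d[0])); print(L,a)
u=d[:2]/L; n=np.array([-u[1],u[0]]); m=(w[0]+w[1])[:2]/2; c=m+46*n; print(c,n,'B',c-31*u,'A',c+31*u)
plan(*(c+31*u),55,a)"
```

```text
[[516.8 383.9  14. ]
 [517.2 257.2  14. ]]
126.73742155142564 90.17948241928913
[470.98422427 320.39611642] [-0.99999509 -0.00313255] B [471.08133344 289.39626852] A [470.88711509 351.39596432]
pos [470.2 338.  118.4] jaw -89.0 q [ 0.43  0.6   1.65 -0.    0.88  1.99] t 24.5 w 31.4 F [ 0.2  0.7 -1. ]
  turn [ 0.9 -0.5  0. ] then shift [ 63.4 -13.4  -0.8]
```

```bash
python3 -m inch '[[25,[15,-12,0],[0.9,-0.5,0]],[25,[30,0,0],[0,0,0]],[25,[30,0,0],[0,0,0]],[25,[0,0,0],[0,0,0]]]'; python3 -c "
from h import *
plan(470,350,22,90)"
```

```text
time: 25.0
position: [0.4732, 0.3495, 0.0394]
tool_rot: [0.707, -0.001, -0.707, -0.002]
ft_force: [-0.9, 0.5, 0.2]
grip_width: 0.0318
pos [473.2 349.5  39.4] jaw -90.3 q [0.45 0.74 1.66 0.   0.75 2.02] t 25.0 w 31.8 F [-0.9  0.5  0.2]
  turn [-0.3 -0.1  0.1] then shift [17.4 -0.5  3.2]
```

```bash
python3 -m inch '[[25,[11,0,3],[0,0,0]],[25,[5,0,0],[0,0,0]],[25,[2.5,0,0],[0,0,0]]]'; python3 -m inch '[[25,[2.5,0,0],[0,0,0]]]'
```

```text
time: 25.38
position: [0.4717, 0.3502, 0.0212]
tool_rot: [0.708, -0.001, -0.706, -0.003]
ft_force: [0.6, 0.2, 5.3]
grip_width: 0.0316
time: 25.5
position: [0.4719, 0.3504, 0.0209]
tool_rot: [0.709, -0.001, -0.706, -0.003]
ft_force: [-4.3, -2.6, 22.5]
grip_width: 0.0315
```

Contact made (21 mm, as predicted). Release and rise, then head towards the stage.

```bash
python3 -m inch '[[25,[0,0,0],[0,0,0]],[44,[0,0,0],[0,0,0]],[44,[0,0,0],[0,0,0]],[44,[0,0,0],[0,0,0]],[44,[-10,0,0],[0,0,0]],[44,[-30,0,0],[0,0,0]],[60,[-45,0,0],[0,0,0]],[60,[-45,0,0],[0,0,0]],[80,[0,0,0],[0,0,0]]]'; python3 -c "
from h import *
look('',dict(worn_white=.028),False)
plan(604,155,160,106)"
```

```text
time: 26.62
position: [0.4724, 0.3506, 0.1579]
tool_rot: [0.71, -0.0, -0.704, -0.004]
ft_force: [0.2, 0.1, -0.8]
grip_width: 0.0631
worn_white 0.96 [258. 186.  32.  50.] (473, 350, 58, 31, -1)
pos [469.8 349.3 154.3] jaw -90.3 q [0.45 0.56 1.6  0.   0.98 2.02] t 26.725 w 70.7 F [ 0.9  0.3 -0.4]
  turn [-16.3  -0.    0.1] then shift [ -5.7 223.7 -75.5]
```

```bash
python3 -m inch '[[87,[0,0,0],[-8,0,0]],[87,[0,0,0],[-8,0,0]],[87,[0,45,-15],[0,0,0]],[87,[0,45,-15],[0,0,0]],[87,[0,45,-15],[0,0,0]],[87,[0,45,-15],[0,0,0]],[87,[0,44,-15],[0,0,0]],[87,[0,0,0],[0,0,0]],[87,[0,0,0],[0,0,0]]]'; python3 -c "
from h import *
plan(604,155,160,106)
look('w8',dict(worn_tan=.042,stage=.018,pin_holder=.03))"
```

```text
time: 27.85
position: [0.5965, 0.1472, 0.1361]
tool_rot: [-0.688, -0.1, 0.712, -0.101]
ft_force: [-0.5, 0.5, 0.2]
grip_width: 0.0873
pos [596.5 147.2 136.1] jaw -73.7 q [ 0.06  0.63  1.51 -0.    1.03  1.35] t 27.85 w 87.3 F [-0.5  0.5  0.2]
  turn [0.3 1.9 0.2] then shift [-23.9  -5.4  -9.3]
worn_tan 0.87 [246. 172.  36.  59.] (609, 162, 57, 31, 16)
stage 0.93 [253. 163.  80.  91.] (612, 157, 98, 78, 16)
pin_holder 0.83 [250. 278.  29.  14.] (492, 127, 28, 23, -75)
```

View pics/w8.png

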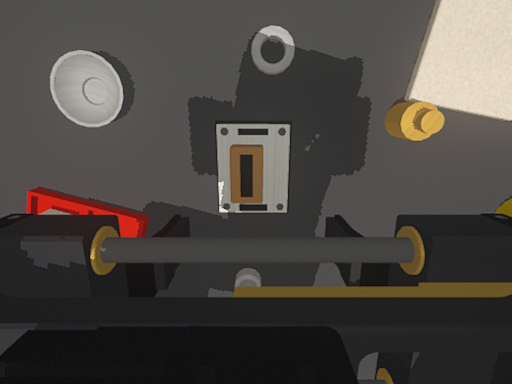

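This shows worn_tan with its dark track at (246,173) on the stage, between the stops at (253,131) and (253,208). Its measured 57x31 mm fits.

```bash
python3 -m inch '[[75,[20,-9,-14],[0,1.9,0]],[75,[30,0,0],[0,0,0]],[75,[25,0,0],[0,0,0]],[75,[0,0,0],[0,0,0]]]'; python3 -c "
from h import *
plan(608,161,32,106)"
```

```text
time: 28.55
position: [0.6069, 0.1659, 0.0621]
tool_rot: [0.702, 0.105, -0.697, 0.102]
ft_force: [-0.4, -0.0, -0.2]
grip_width: 0.0753
pos [606.9 165.9  62.1] jaw -73.2 q [0.09 0.74 1.55 0.   0.85 1.36] t 28.55 w 75.3 F [-0.4 -0.  -0.2]
  turn [ 0.8 -0.4  0.1] then shift [30.1  5.1  0.3]
```

```bash
python3 -m inch '[[75,[15,5,0],[0.8,-0.4,0]],[75,[13,0,0],[0,0,0]],[75,[0,0,0],[0,0,0]]]'; python3 -c "
from h import *
plan(608,161,32,106)"
```

```text
time: 28.92
position: [0.6098, 0.1619, 0.0346]
tool_rot: [0.701, 0.099, -0.699, 0.098]
ft_force: [0.1, 0.0, -0.8]
grip_width: 0.0752
pos [609.8 161.9  34.6] jaw -74.0 q [0.08 0.78 1.55 0.   0.81 1.37] t 28.925 w 75.2 F [ 0.1  0.  -0.8]
  turn [ 0.  -0.2  0.1] then shift [2.6 0.4 2. ]
```

```bash
python3 -m inch '[[75,[2.5,0,2],[0,0,0]],[25,[0,0,0],[0,0,0]],[25,[0,0,0],[0,0,0]],[25,[0,0,0],[0,0,0]],[25,[0,0,0],[0,0,0]],[25,[0,0,0],[0,0,0]],[25,[0,0,0],[0,0,0]],[25,[0,0,0],[0,0,0]]]' 20; python3 -m inch '[[25,[-30,0,0],[0,0,0]],[25,[-40,0,0],[0,0,0]],[25,[-20,0,0],[8,0,0]],[25,[0,0,0],[8,0,0]],[25,[0,0,0],[0,0,0]]]'; python3 -c "
from h import *
plan(470.5,289,120,90)"
```

```text
time: 29.92
position: [0.6089, 0.1613, 0.0336]
tool_rot: [0.702, 0.099, -0.698, 0.098]
ft_force: [-0.9, 0.6, 0.1]
grip_width: 0.0318
time: 30.55
position: [0.6074, 0.1609, 0.1252]
tool_rot: [0.708, -0.002, -0.706, -0.003]
ft_force: [-0.3, 0.2, -0.2]
grip_width: 0.0316
pos [607.4 160.9 125.2] jaw -90.4 q [0.08 0.65 1.51 0.   0.98 1.66] t 30.55 w 31.6 F [-0.3  0.2 -0.2]
  turn [-0.4 -0.2  0.1] then shift [   5.2 -128.1  136.9]
```

```bash
python3 -m inch '[[25,[0,-32,34],[-0.4,0,0]],[25,[0,-32,34],[0,0,0]],[25,[0,-32,34],[0,0,0]],[25,[0,-32,34],[0,0,0]],[25,[0,0,0],[0,0,0]],[25,[0,0,0],[0,0,0]]]'; python3 -c "
from h import *
plan(470.5,289,45,90)"
```

```text
time: 31.3
position: [0.468, 0.2908, 0.1227]
tool_rot: [0.708, 0.005, -0.707, 0.004]
ft_force: [-0.3, -0.6, -1.0]
grip_width: 0.0316
pos [468.  290.8 122.7] jaw -89.3 q [0.35 0.57 1.71 0.   0.86 1.91] t 31.3 w 31.6 F [-0.3 -0.6 -1. ]
  turn [ 0.7 -0.1  0.1] then shift [77.7  1.8 -2.5]
```

```bash
python3 -m inch '[[25,[25,2,-2],[0.7,0,0]],[25,[30,0,0],[0,0,0]],[25,[22,0,0],[0,0,0]],[25,[0,0,0],[0,0,0]]]'; python3 -c "
from h import *
plan(470.5,289,21,90)"
```

```text
time: 31.8
position: [0.477, 0.2862, 0.0439]
tool_rot: [0.71, 0.0, -0.704, -0.001]
ft_force: [0.0, -0.4, -1.1]
grip_width: 0.0315
pos [477.  286.2  43.9] jaw -90.1 q [ 0.34  0.7   1.75 -0.    0.69  1.91] t 31.8 w 31.5 F [ 0.  -0.4 -1.1]
  turn [-0.1 -0.4  0.1] then shift [22.9 -2.8  6.5]
```

```bash
python3 -m inch '[[25,[12,-3,6],[0,-0.4,0]],[25,[7,0,0],[0,0,0]],[25,[4,0,0],[0,0,0]]]'; python3 -m inch '[[25,[2.5,0,0],[0,0,0]]]';  python3 -m inch '[[25,[1,0,0],[0,0,0]]]'
```

```text
time: 32.17
position: [0.4734, 0.2891, 0.0213]
tool_rot: [0.708, 0.0, -0.706, -0.002]
ft_force: [0.0, 0.5, -0.7]
grip_width: 0.032
time: 32.3
position: [0.4733, 0.2892, 0.0194]
tool_rot: [0.708, 0.0, -0.706, -0.002]
ft_force: [-3.7, -1.5, 19.9]
grip_width: 0.0318
time: 32.42
position: [0.4734, 0.2892, 0.0195]
tool_rot: [0.709, 0.001, -0.706, -0.002]
ft_force: [-1.9, -1.1, 7.8]
grip_width: 0.0318
```

```bash
python3 -m inch '[[25,[0,0,0],[0,0,0]],[44,[0,0,0],[0,0,0]],[44,[0,0,0],[0,0,0]],[44,[0,0,0],[0,0,0]],[44,[-10,0,0],[0,0,0]],[44,[-30,0,0],[0,0,0]],[60,[-45,0,0],[0,0,0]],[60,[-45,0,0],[0,0,0]],[60,[0,0,0],[0,0,0]]]'; python3 -c "
from h import *
look('w9',dict(worn_white=.028,worn_tan=.028,pin_holder=.03))
plan(467,119,150,90)"
```

```text
time: 33.55
position: [0.4736, 0.2892, 0.1557]
tool_rot: [0.71, 0.001, -0.705, -0.002]
ft_force: [-0.5, 0.6, -0.7]
grip_width: 0.0589
worn_white 0.81 [204. 187.  31.  53.] (473, 349, 58, 34, -2)
worn_tan 0.85 [260. 184.  27.  51.] (475, 289, 59, 31, 0)
pin_holder 0.94 [412. 189.  57.  34.] (471, 121, 64, 31, 73)
pos [470.  287.8 150.6] jaw -90.1 q [0.35 0.53 1.69 0.   0.93 1.92] t 33.75 w 60.0 F [-0.2 -0.2 -0.5]
  turn [-0.1  0.2  0. ] then shift [  0.6 168.8   3. ]
```

View pics/w9.png

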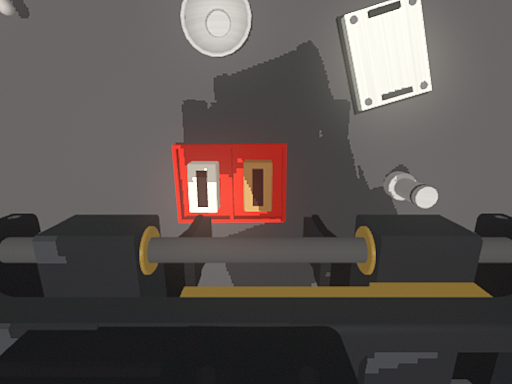

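The red tray holds worn white at (203,187) and worn tan at (258,187), one in each bay. The pin holder is standing, with its foot at (399,185) and its top at (425,196).

```bash
python3 -m inch '[[75,[0,42,0],[0,0,0]],[75,[0,42,0],[0,0,0]],[75,[0,42,0],[0,0,0]],[75,[0,43,0],[0,0,0]],[75,[0,0,0],[0,0,0]],[75,[0,0,0],[0,0,0]]]'; python3 -c "
from h import *
p,im=look('w10',dict(pin_holder=.03,yellow_cup=.024))
cv2.imwrite('pics/w10c.png',im[110:240,150:360,::-1].repeat(3,0).repeat(3,1))
plan(467,119,150,90)"
```

```text
time: 34.5
position: [0.4648, 0.1145, 0.1422]
tool_rot: [-0.7, 0.0, 0.715, 0.0]
ft_force: [1.0, -0.1, -0.4]
grip_width: 0.0751
pin_holder 0.84 [252. 180.  33.  36.] (471, 123, 41, 30, -19)
yellow_cup 0.76 [507.  22.   5.  44.] (617, -113, 36, 7, 14)
pos [465.1 115.2 142.6] jaw -89.9 q [ 0.01  0.47  1.86 -0.    0.84  1.58] t 34.65 w 74.8 F [-0.2 -0.1 -0.4]
  turn [ 0.1  1.1 -0. ] then shift [-7.4 -3.8 -1.9]
```

View pics/w10c.png

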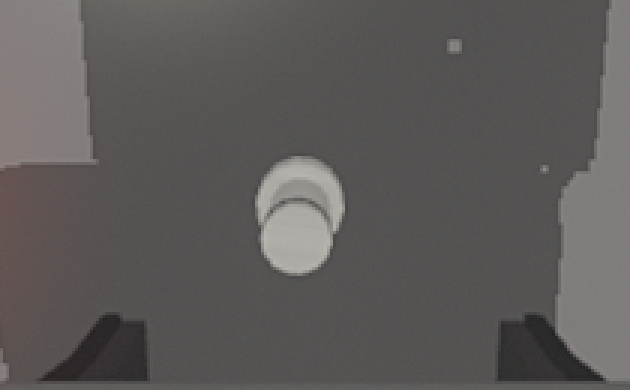

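```bash
python3 -c "
from h import *
p=imaging.camera_params('wrist')
print(ray(p,[248.7,189.3],.06)*1000,ray(p,[250.2,176.5],.014)*1000)
plan(469,119,28,90)"
```

```text
[[470.12066103 123.1906793   60.        ]] [[471.95175012 122.87977413  14.        ]]
pos [465.1 115.2 142.6] jaw -89.9 q [ 0.01  0.47  1.86 -0.    0.84  1.58] t 34.65 w 74.8 F [-0.2 -0.1 -0.4]
  turn [ 0.1  1.1 -0. ] then shift [114.6  -3.8  -3.9]
```

```bash
python3 -m inch '[[75,[20,-8,-5],[0,1.1,0]],[75,[25,0,0],[0,0,0]],[75,[0,0,0],[0,0,0]]]'; python3 -c "
from h import *
plan(470.5,123,28,90)"
```

```text
time: 35.02
position: [0.4705, 0.1266, 0.097]
tool_rot: [0.708, 0.002, -0.706, 0.002]
ft_force: [0.5, -0.0, -0.4]
grip_width: 0.0753
pos [470.5 126.6  97. ] jaw -89.6 q [ 0.03  0.55  1.89 -0.    0.7   1.6 ] t 35.025 w 75.3 F [ 0.5 -0.  -0.4]
  turn [ 0.4 -0.1 -0. ] then shift [69.   3.6  0. ]
```

```bash
python3 -m inch '[[75,[22,3,0],[0.4,0,0]],[75,[22,0,0],[0,0,0]],[75,[14,0,0],[0,0,0]],[75,[9,0,0],[0,0,0]],[75,[0,0,0],[0,0,0]]]'; python3 -c "
from h import *
plan(470.5,123,28,90)"
```

```text
time: 35.65
position: [0.4743, 0.1263, 0.0314]
tool_rot: [0.711, 0.002, -0.703, 0.001]
ft_force: [0.2, -0.2, 0.1]
grip_width: 0.0751
pos [474.3 126.3  31.4] jaw -89.7 q [0.03 0.68 1.92 0.   0.53 1.6 ] t 35.65 w 75.1 F [ 0.2 -0.2  0.1]
  turn [ 0.3 -0.6  0. ] then shift [3.4 3.3 3.8]
```

```bash
python3 -m inch '[[75,[4,3,4],[0.3,-0.6,0]],[75,[0,0,0],[0,0,0]],[15,[0,0,0],[0,0,0]],[15,[0,0,0],[0,0,0]],[15,[0,0,0],[0,0,0]],[15,[0,0,0],[0,0,0]],[15,[0,0,0],[0,0,0]],[15,[0,0,0],[0,0,0]],[15,[0,0,0],[0,0,0]],[15,[0,0,0],[0,0,0]]]' 35; python3 -c "
from h import *
plan(470.5,123,110,90)"
```

```text
time: 36.9
position: [0.4713, 0.123, 0.0288]
tool_rot: [0.708, -0.0, -0.706, -0.001]
ft_force: [-0.4, 0.0, -0.1]
grip_width: 0.0213
pos [471.3 123.   28.8] jaw -90.1 q [0.03 0.69 1.92 0.   0.53 1.6 ] t 36.9 w 21.3 F [-0.4  0.  -0.1]
  turn [-0.1 -0.1  0. ] then shift [-81.2   0.    0.8]
```

```bash
python3 -m inch '[[15,[-30,0,0],[0,0,0]],[15,[-50,0,0],[0,0,0]],[15,[-10,0,0],[0,0,0]],[15,[0,45,-22],[0,0,0]],[15,[0,45,-25],[0,0,0]],[15,[0,45,-25],[0,0,0]],[15,[0,45,-25],[0,0,0]],[15,[0,45,-25],[0,0,0]],[15,[0,45,-25],[0,0,0]],[15,[0,0,0],[0,0,0]],[15,[0,0,0],[0,0,0]]]'; python3 -c "
from h import *
plan(628,-162,110,90)
look('w11',dict(pin_holder=.1,yellow_cup=.024))"
```

```text
time: 38.28
position: [0.6131, -0.1525, 0.1063]
tool_rot: [-0.7, -0.003, 0.714, 0.002]
ft_force: [-0.4, 0.7, -2.0]
grip_width: 0.0211
pos [ 613.1 -152.5  106.3] jaw -90.0 q [-0.42  0.69  1.49 -0.    0.98  1.15] t 38.275 w 21.1 F [-0.4  0.7 -2. ]
  turn [0.  1.2 0.4] then shift [ -3.7   9.5 -14.9]
pin_holder 0.63 [259. 236.  42.  74.] (620, -153, 27, 27, -90)
pin_holder 0.56 [54. 95. 76. 46.] (697, -34, 45, 25, 90)
yellow_cup 0.59 [270. 171.  76.  74.] (636, -164, 72, 67, 76)
```

View pics/w11.png

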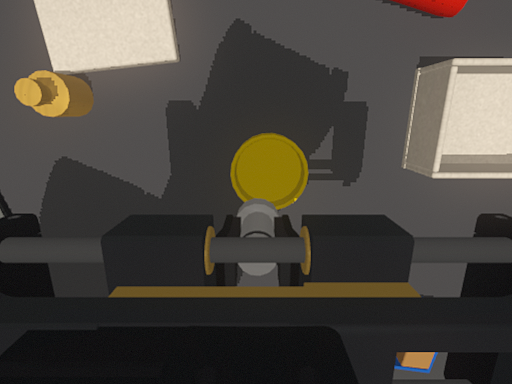

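The holder is in the jaws at (258,235) and the yellow cup is at (270,172), rim columns 231 to 308.

```bash
python3 -c "
from h import *
p=imaging.camera_params('wrist')
print(ray(p,[[269.5,171.5],[231,171],[308,171],[269,133.5]],.024)*1000)
plan(632,-163.5,80,90)"
```

```text
[[ 635.68710158 -162.58023049   24.        ]
 [ 636.03818291 -127.25988255   24.        ]
 [ 636.2690321  -197.82439251   24.        ]
 [ 669.8485478  -161.64480066   24.        ]]
pos [ 613.8 -151.9  107.5] jaw -89.9 q [-0.42  0.68  1.49 -0.    0.98  1.15] t 38.425 w 20.9 F [-0.2  0.7 -2.2]
  turn [0.1 1.  0.4] then shift [ 27.5  11.6 -18.2]
```

```bash
python3 -m inch '[[15,[0,11,-19],[0,1,0.4]],[15,[15,0,0],[0,0,0]],[15,[12,0,0],[0,0,0]],[15,[0,0,0],[0,0,0]],[15,[0,0,0],[0,0,0]]]'; python3 -c "
from h import *
plan(633.5,-162.5,40,90)"
```

```text
time: 39.05
position: [0.6287, -0.157, 0.077]
tool_rot: [-0.704, -0.004, 0.71, -0.002]
ft_force: [0.1, -0.4, -1.5]
grip_width: 0.0214
pos [ 628.7 -157.    77. ] jaw -89.6 q [-0.42  0.74  1.47 -0.    0.94  1.15] t 39.05 w 21.4 F [ 0.1 -0.4 -1.5]
  turn [0.4 0.5 0.2] then shift [37.   5.5 -4.8]
```

```bash
python3 -m inch '[[15,[2,5,-5],[0.4,0.5,0.2]],[15,[15,0,0],[0,0,0]],[15,[12,0,0],[0,0,0]],[15,[5,0,0],[0,0,0]]]'; python3 -c "
from h import *
plan(633.5,-162.5,35,90)"
```

```text
time: 39.55
position: [0.6345, -0.1627, 0.0415]
tool_rot: [0.708, -0.001, -0.706, 0.0]
ft_force: [-0.2, 1.3, -3.3]
grip_width: 0.021
pos [ 634.5 -162.7   41.5] jaw -90.0 q [-0.42  0.79  1.48 -0.    0.87  1.15] t 39.55 w 21.0 F [-0.2  1.3 -3.3]
  turn [-0.  -0.1 -0.1] then shift [ 6.5 -0.2  1. ]
```

```bash
python3 -m inch '[[15,[5,0,1],[0,0,0]],[15,[2.5,0,0],[0,0,0]]]'; python3 -m inch '[[15,[2.5,0,0],[0,0,0]]]'
```

```text
time: 39.8
position: [0.6333, -0.1628, 0.0347]
tool_rot: [0.708, -0.001, -0.707, 0.0]
ft_force: [-4.8, 0.9, 19.5]
grip_width: 0.0212
time: 39.92
position: [0.6333, -0.1628, 0.0347]
tool_rot: [0.708, -0.001, -0.707, 0.0]
ft_force: [-3.9, 1.5, 15.1]
grip_width: 0.021
```

Contact at 34.7 mm, as predicted. Opening slowly and rising.

```bash
python3 -m inch '[[15,[0,0,0],[0,0,0]],[60,[0,0,0],[0,0,0]],[60,[0,0,0],[0,0,0]],[60,[0,0,0],[0,0,0]],[60,[0,0,0],[0,0,0]],[60,[-15,0,0],[0,0,0]],[60,[-35,0,0],[0,0,0]],[60,[-45,0,0],[0,0,0]],[60,[-45,0,0],[0,0,0]],[60,[0,0,0],[0,0,0]],[60,[0,0,0],[0,0,0]]]'; python3 -c "
from h import *
look('w12',dict(pin_holder=.05,yellow_cup=.024))
p=imaging.camera_params('top')
im=imaging.camera('top'); cv2.imwrite('pics/top1.png',cv2.resize(im[80:300,60:420,::-1],None,fx=2.2,fy=2.2))
for n in ('weight','fresh_tan','fresh_white','worn_tan','worn_white'):
    for d in imaging.cut_out('top',n):
        if d['confidence']>.3: print(n,'%.2f'%d['confidence'],np.round(d['box']),rect(p,d['pixels'],.028))
plan(600,-160,150,90)"
```

```text
time: 41.3
position: [0.634, -0.163, 0.1835]
tool_rot: [0.709, -0.001, -0.705, 0.001]
ft_force: [0.7, 0.3, -0.0]
grip_width: 0.0597
pin_holder 0.93 [259. 182.  28.  36.] (636, -164, 37, 29, 25)
yellow_cup 0.75 [258. 179.  58.  59.] (635, -164, 71, 69, 0)
weight 0.45 [218. 128.  11.  11.] (698, 19, 39, 32, -1)
fresh_tan 0.53 [329. 209.  11.  19.] (437, -330, 57, 36, -8)
fresh_white 0.76 [309. 206.  11.  22.] (445, -267, 56, 35, -8)
pos [ 634.3 -163.2  182.6] jaw -90.0 q [-0.42  0.61  1.4  -0.    1.13  1.15] t 41.75 w 60.0 F [ 0.  -0.8 -0.6]
  turn [-0.  -0.3 -0.2] then shift [32.6 -3.2 34.3]
```

View pics/w12.png

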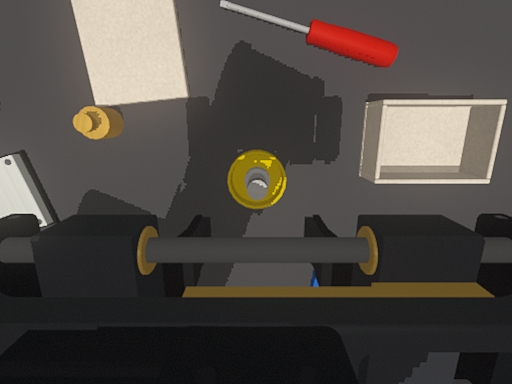

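View pics/top1.png

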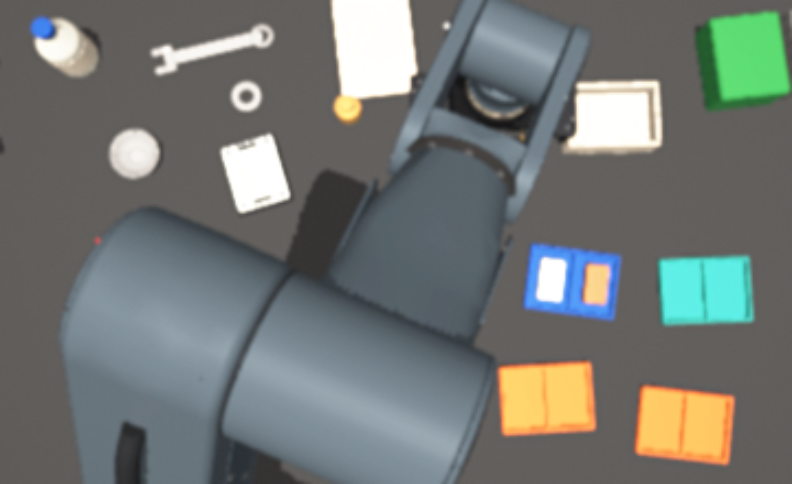

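The holder stands upright in the cup at (258,182). White (550,281) and tan (597,284) are in the blue tray, and the weight (347,108) hasn't moved. The arm is hiding the red tray from the top camera, but the close wrist check at release showed both coupons in place. The robot touches nothing, so I'm handing in.

```bash
python3 -c "
from rig import robot
print(robot.hand_in())"
```

```text
the job is handed in; nothing more can be done
None
```

All five pieces are sorted and the job is handed in at about 42 s of the 136 s allowed. The rig gives no verdict at hand-in.

- **Order:** I put fresh_tan and then fresh_white into the blue tray before touching either worn coupon. Worn_white and worn_tan then went into the red tray, and the pin holder went upright into the yellow cup.
- **Set-down:** each piece was lowered until the wrist felt the floor, at 20–31 N, and then released. No reading passed about 31 N.
- **Last checks:**
  - The wrist camera showed one coupon flat in each bay of both trays, and the holder standing centred in the cup.
  - The weight measured (698, 19) mm against (699, 19) mm at the start, so it has not moved.
  - The arm and gripper were clear of everything at hand-in.
- **Not confirmed or disagreeing:**
  - The arm hid the red tray in the last overhead picture, so the check there is the wrist view taken just after worn_tan was released.
  - The overhead and wrist cameras differed by 2–10 mm on x. I used the wrist values, and all the grasps and fits worked with them.

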